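Roll the drawer box into the routing bay and wedge up its end

TASK

Push the plywood drawer box along the wheel rails into the routing bay until it is fully home against the end stop. Then take the tapered hardwood wedge (not the flat packer), push its thin end in along the deck under the middle of the drawer box's trailing end until that end just lifts off the bed, about 4 mm clear right across, so that I can slip a shim under it. Finish while still gripping the wedge and holding it in place, with the box home and resting on the wedge, not on the gripper, and leave the other things on the bench where they are.

Things in the scene. Friction and masses are not known exactly. Their poses are not given: they have to be found in the camera images.
- station: Routing bay with infeed lane, one fixed assembly on the table. Origin: on the table top, lane's centre line. +y along the lane to the bay, +x across it (away from the robot), z up; yaw varies. Centre: plywood deck 90 mm wide, top 20 mm above the table, y -290 to 310 mm, bay included. The wheel rails and the bay's runners lie on both sides of the deck.
- rail_start (a point): Middle of the deck at the lane's outer end (station y -290 mm, z 20 mm). From here to y +75 mm there is on each side of the deck (45 to 75 mm off the centre line) a channel with 8 free black wheels, diameter 26, their tops 28 mm above the table; outside them guide angles, inner faces 82.5 mm off the centre line, tops at 42 mm.
- bay_mouth (a point): Middle of the deck at the mouth of the bay (station y 80 mm, z 20 mm). From here to the end stop the bed is two hardwood runners, 45 to 75 mm either side of the centre line, tops 27 mm above the table, so 7 mm above the deck between them; side cheeks with inner faces 82.5 mm off the centre line, 58 mm high.
- bay_stop (a point): Point on the face of the hardwood end stop (station y 280 mm, stop 75 mm high), middle of the lane, at the height of the bed (27 mm above the table). Axes as station.
- drawer: Open plywood drawer box: 160 mm across the lane (its x), 180 along it (its y), 80 high, walls and bottom 14, one partition at x = 0, flat underside, 0.7 to 1.2 kg. Origin: centre of the underside. +y points to the bay; the y = -90 face is the trailing end, at station y 100 mm when home. Starts on the wheels and rolls easily; slides on the bed with friction of up to 8 N.
- drawer_lead (a point): Middle of the lower edge of the drawer box's leading end (box x 0, y +90 mm).
- drawer_tail_l (a point): Lower corner of the drawer box's trailing end on its -x side (box x -80, y -90 mm).
- drawer_tail_r (a point): Lower corner of the drawer box's trailing end on its +x side (box x +80, y -90 mm).
- wedge: Loose hardwood levelling wedge lying flat, 160 mm long (its x), 40 wide (its y), 75 g. Flat underside, sloping top: 3 mm thick at the thin end (x = +80 mm), 29.7 at the butt (x = -80), slope 1 in 6. Origin: centre of the underside. On the deck its top is level with the bed 24 mm back from the thin end; each further 6 mm under the box's edge lifts it 1 mm. Pushing it in takes 5 to 15 N.
- packer: Loose flat hardwood packer, 110 x 40 x 20 mm, not tapered. Origin: centre of its underside. To be left alone.
- bar: Loose square aluminium bar, 150 x 25 x 25 mm. Origin: centre of its underside. To be left alone.
- hexkey: Loose L-shaped hex key, 120 mm long, 6 mm thick. To be left alone.
- insert: Loose black plastic insert ring, 94 mm across, 7 mm thick. To be left alone.
- spanner: Loose steel spanner. To be left alone.
- crank: Loose black crank handle, 80 mm disc with an arm and an upright grip 82 mm high. To be left alone.
- glue: Loose white glue bottle, 54 mm across, 150 mm high. To be left alone.
- tin: Loose sheet-steel tray of fittings, 110 x 80 x 35 mm. To be left alone.
Things that resemble listed ones, but are neither listed nor needed, are in the scene too. Leave any grey or purple look-alike of the wedge alone.

How it is judged:
On the way, in this order (a step that is already met when the one before it is completed fails the run):
1. the drawer box is home in the bay: leading end within 5 mm of the end stop, flat on the bed (y of drawer_lead in the frame of bay_stop above -0.005 m and z of drawer_lead in the frame of bay_stop below 0.003 m and z of each of drawer_tail_l, drawer_tail_r in the frame of bay_stop below 0.0015 m), for 0.2 s.
2. the wedge has lifted the trailing end off the bed at both corners (z of each of drawer_tail_l, drawer_tail_r in the frame of bay_stop above 0.0015 m and contact force between wedge and drawer above 1 N), for 0.2 s.
At the end, for the whole second after the job is handed in: Box home (within 5 mm of the end stop, leading end on the bed) and at rest; both trailing lower corners 1.5 to 8 mm above the bed; box carried by the wedge, wedge bearing on the deck within 20 mm of the lane's middle; fingers still hold the wedge (over 4 N); robot not touching the box (all of step 2 and y of drawer_lead in the frame of bay_stop above -0.005 m and z of drawer_lead in the frame of bay_stop below 0.003 m and z of each of drawer_tail_l, drawer_tail_r in the frame of bay_stop below 0.008 m and x of wedge in the frame of station between -0.02 and 0.02 m and contact force between wedge and station above 0.5 N and contact force between the fingers and wedge above 4 N and contact force between drawer and the arm below 0.3 N and contact force between drawer and the fingers below 0.3 N and linear speed of drawer below 0.01 m/s); the arm keeps its last pose, push and grip.
It fails at once if a bystander is moved by more than 30 mm (distance of any of packer, bar, hexkey, insert, spanner, crank, glue, tin from where it was at the start of the episode above 0.03 m).
It also fails if it takes over 58 s, if anything falls off the work surface, if the arm or the gripper's body presses on something with over 40 N, if the wrist force passes 120 N, or if a joint passes its speed limit or range.

ROBOT

A 6-joint arm with a two-finger parallel gripper is mounted at the origin on the work surface. World frame = base frame: x ahead of the robot, y to its left, z up, the work surface at z = 0. Lengths are in m, angles in rad, forces in N, time in s.
With the tool pointing down it reaches from about 0.325 to 0.775 m from the base axis. Payload 5.5 kg.
Tool frame: the origin (TCP) lies between the finger pads; the fingertips stand 17 mm ahead of it and the grasp point (between the pads) lies 2 mm behind it (nose_length is the distance from the TCP to the fingertips, in m); z points along the fingers, y is the line along which they close (so a half turn about z gives the same grasp; the last joint's range is limited). The gripper opens to 85 mm and grips with 20 to 120 N. Pads are 22 mm wide; open, the fingers measure 114 mm over their backs; the gripper's body (76 mm by 85 mm) begins 54 mm behind the grasp point. The pads swing forward as they close: fully open they stand 13 mm farther back than shut.
Start: joints at [1.148, 0.091, 1.231, -0, 1.82, -0.057], TCP at [0.215, 0.56, 0.248] pointing down, gripper open.
Joint ranges: [-2.87, 2.87], [-0.86, 2.18], [0.17, 2.46], [-1.51, 4.65], [0.06, 2.69], [-2.65, 2.65]. Speed limits (rad/s): [2.57, 2.57, 3.01, 3.14, 3.14, 3.14].

INTERFACE

Orientations are given as a unit quaternion [x, y, z, w].
In Python, from workcell import * gives the robot as it stands. The module is installed in compiled form; this text tells all that it offers.
- The arm moves only by the shell command python3 -m pendant 'ROWS'. ROWS is JSON, a list of rows, each a list of 3 entries, a list of its own where there are three numbers: the shift along the world's x, y, z in mm, then the turn, a rotation vector about the world's x, y, z in rad, then the finger opening in mm, from 0 to 85.4. A call has exactly 10 rows; each row shifts and turns the commanded pose from where the row before left it; what a row does not reach is not made up. A row lasts 1/12 s, in which the tool goes at most 41.7 mm and 7.16 degrees, less where a joint would pass 70% of its speed; a pose out of reach is approached as far as the arm can. A call with a gripper value outside its range is refused whole. The fingers move at their own pace and stop on an object; the grip force is fixed at half the most. Time passes only in rows, so rows that do not move let the fingers close, or fill a call up. It gives the time, the measured TCP pose, the force, the opening and the grip force at its end, in the units of the state.
- sense(): the state, without advancing time (a new reading comes with each control period).
- capture(name): name is "side" or "top" or "wrist"; returns the picture (400x640x3 uint8, red, green, blue); there is no depth.
- camera_params(name): a dict with "fx", "fy", "cx", "cy" (pixels), "R" (3x3) and "t" (3): a world point X has camera coordinates R X + t; the wrist camera has in their place "hand_eye" (4x4, takes a point from camera to tool coordinates, whose origin is the TCP and whose axes are the flange's). Camera axes: x right, y down, z forward; pixel columns grow to the right and rows downward; lengths in m; the calibration is good to about 2 mm. A picture is of the moment at which its call begins: read the wrist's pose just before it. camera_params takes no time and is no camera call.
- job_done(): hands the job in; it is judged then, once.
Trained networks look in the newest picture that a camera, given by its name, has taken for a name from the list of things; names that differ only in an ending like _2 or _b are one class to them, and where a whole thing is asked for, a point or a joint stands for the part that bears it (a point fixed in the world has none). Each returns a list of dicts, best first, with "confidence" (0 to 1); they miss things now and then, are a little off and sometimes report something else, mostly with a low value. They report only what shows in the picture. A call takes as long as a camera call. They do not tell look-alikes from the thing itself.
- boxes_of(camera, name): "at" ([column, row] in pixels, amid what is visible of it).
- outline_of(camera, name): "region" (400x640 bool, what is visible of it) and "at" ([column, row] in pixels, amid what is visible of it).
The state is a dict: "clock": time; "q": joint angles; "qvel": joint speeds; "joint_efforts": joint torques, N m; "position": TCP position; "orientation": TCP orientation; "contact_force": force on the tool from outside, world axes, zero at the start; "moment": the same for the moment, N m; "width": opening from 0.0 (shut) to 1.0 (fully open); "grip_force": force on a finger pad.
Only numpy, scipy, OpenCV 4.12 (cv2) and the standard library are available. Lean on these libraries where they do the work, as an engineer would, in place of code of your own. Each camera call takes 0.05 s, during which the arm holds its last target. There are 200 camera calls.

## Working session

There is one attempt and no reset: what is moved stays moved. The work goes in short steps, Python scripts to look and compute and a shell command to move; the robot and the scene stay as the last step left them, time stands still between calls to the robot, and variables do not carry over. Pictures are saved under pics/ and viewed, at most 10 in all, crops included, and the job is handed in when it is done.

```bash
mkdir -p pics; cat > h.py <<'E'
from workcell import *
import numpy as np, cv2
from scipy.spatial.transform import Rotation as Ro
def cam(n, s=None):
    p=camera_params(n)
    K=np.array([[p['fx'],0,p['cx']],[0,p['fy'],p['cy']],[0,0,1.]])
    if n=='wrist':
        s=s or sense(); T=np.eye(4); T[:3,:3]=Ro.from_quat(s['orientation']).as_matrix(); T[:3,3]=s['position']
        M=np.linalg.inv(T@np.array(p['hand_eye'])); return K,M[:3,:3],M[:3,3]
    return K,np.array(p['R']),np.array(p['t'])
def onplane(c,uv,z):
    K,R,t=c; d=R.T@np.linalg.solve(K,[uv[0],uv[1],1.]); o=-R.T@t
    return o+d*(z-o[2])/d[2]
def proj(c,X):
    K,R,t=c; x=K@(R@np.asarray(X,float)+t); return x[:2]/x[2]
def tri(c1,u1,c2,u2):
    P=[c[0]@np.c_[c[1],c[2]] for c in(c1,c2)]
    X=cv2.triangulatePoints(P[0],P[1],np.array(u1,float),np.array(u2,float))[:,0]; return X[:3]/X[3]
def save(n,im): cv2.imwrite('pics/'+n+'.png',im[:,:,::-1])
E
python3 - <<'E'
from h import *
for n in('top','side'):
    im=capture(n); save(n+'0',im); c=cam(n); print(n,'cam at',-c[1].T@c[2])
    for o in('drawer','wedge','packer','station'):
        for d in boxes_of(n,o)[:4]: print(n,o,np.round(d['at']),round(d['confidence'],2),np.round(onplane(c,d['at'],.02),3))
print(sense())
E
```

```text
top cam at [ 0.33150421 -0.00340742  1.1819022 ]
top drawer [342. 163.] 0.87 [ 0.633 -0.073  0.02 ]
top wedge [408. 297.] 0.85 [ 0.218 -0.256  0.02 ]
top wedge [325. 230.] 0.82 [ 0.423 -0.014  0.02 ]
top wedge [450. 134.] 0.72 [ 0.72  -0.418  0.02 ]
top packer [398. 236.] 0.91 [ 0.399 -0.233  0.02 ]
top packer [284. 173.] 0.56 [0.604 0.111 0.02 ]
top station [282. 178.] 0.67 [0.586 0.115 0.02 ]
side cam at [ 0.24508766 -1.10848799  1.07475382]
side drawer [362. 202.] 0.67 [ 0.653 -0.014  0.02 ]
side drawer [333. 211.] 0.62 [ 0.545 -0.027  0.02 ]
side wedge [298. 217.] 0.88 [ 0.427 -0.025  0.02 ]
side wedge [429. 294.] 0.82 [ 0.714 -0.422  0.02 ]
side wedge [245. 288.] 0.81 [ 0.225 -0.268  0.02 ]
side packer [302. 274.] 0.67 [ 0.39  -0.258  0.02 ]
side station [328. 211.] 0.84 [ 0.531 -0.023  0.02 ]
{'clock': 0.5, 'q': array([ 1.14831048e+00,  9.11442686e-02,  1.23071107e+00,  6.91954183e-06,
        1.81981523e+00, -5.67034821e-02]), 'qvel': array([ 0.00011234, -0.00060396, -0.00106616,  0.00050881, -0.00076128,
       -0.0015673 ]), 'joint_efforts': array([-1.00954916e-03, -4.57910442e+01, -4.17656350e+01, -1.06544071e-04,
        1.00304216e-03, -4.81645486e-05]), 'position': array([0.21461368, 0.56031502, 0.24824244]), 'orientation': array([ 1.81872453e-01,  9.83322129e-01, -3.70496659e-05, -1.25024431e-05]), 'contact_force': array([0.68436658, 0.19212855, 0.25441027]), 'moment': array([-0.00511453,  0.01297082, -0.00645227]), 'grip_force': 0.0, 'width': 0.9995908490833368}
```

View pics/top0.png

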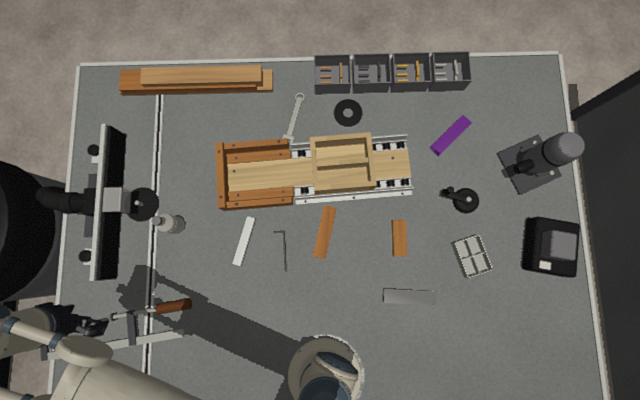

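View pics/side0.png

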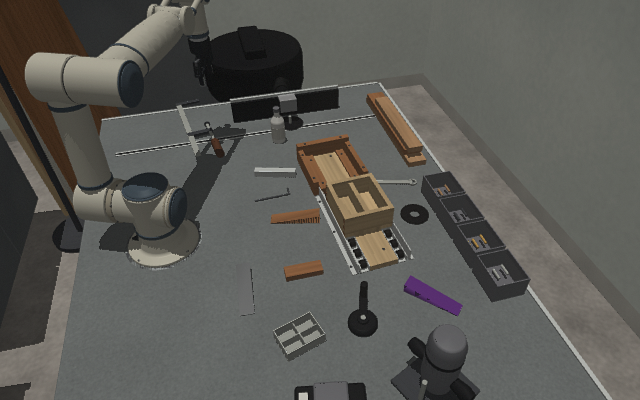

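Candidates for the wedge in the top picture: brown at (325,230), grey at (408,297) and purple at (450,134). The brown packer is at (398,236). The brown tapered piece at (325,230) fits the description. I'll confirm it in a crop and move the wrist camera over the lane.

```bash
python3 - <<'E'
from h import *
a=cv2.imread('pics/top0.png')[120:275,205:435]; b=cv2.imread('pics/side0.png')[200:290,262:332]
a=cv2.resize(a,None,fx=2,fy=2,interpolation=cv2.INTER_CUBIC); b=cv2.resize(b,None,fx=4.8,fy=3.45,interpolation=cv2.INTER_CUBIC)[:310]
cv2.imwrite('pics/crop0.png',np.hstack([a,b])); print(a.shape,b.shape)
print(np.round(camera_params('wrist')['hand_eye'],3))
E
python3 -m pendant '[[[12,-33,8],[0,0,0],0],[[12,-33,8],[0,0,0],0],[[12,-33,8],[0,0,0],0],[[12,-33,8],[0,0,0],0],[[12,-33,8],[0,0,0],0],[[12,-33,8],[0,0,0],0],[[12,-33,8],[0,0,0],0],[[12,-33,8],[0,0,0],0],[[12,-33,8],[0,0,0],0],[[12,-33,8],[0,0,0],0]]'
```

```text
(310, 460, 3) (310, 336, 3)
[[-0.    -0.965 -0.263  0.066]
 [ 1.     0.    -0.001 -0.001]
 [ 0.001 -0.263  0.965 -0.125]
 [ 0.     0.     0.     1.   ]]
clock: 1.33
position: [0.3346, 0.2287, 0.329]
orientation: [0.182, 0.983, 0.0, 0.0]
contact_force: [0.6, 0.4, 1.1]
width: 0.0
grip_force: 0.0
```

View pics/crop0.png

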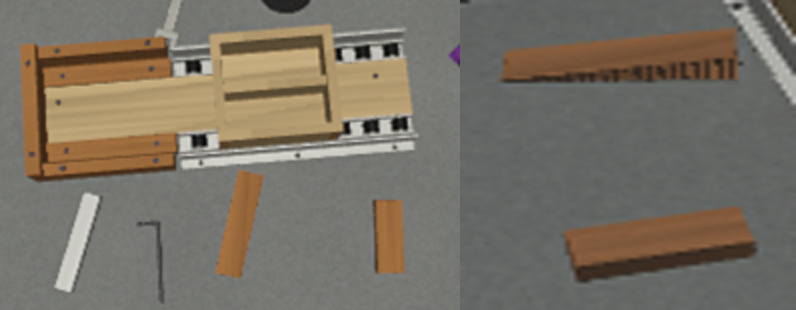

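The crop confirms that the brown sloping piece is the wedge and the brown block to its right, of constant thickness, is the packer. The wedge's taller face seems to be at the rail-side end, which I will check from the wrist.

```bash

python3 -m pendant '[[[12,-33,8],[0,0,0],0],[[12,-33,8],[0,0,0],0],[[12,-33,8],[0,0,0],0],[[12,-33,8],[0,0,0],0],[[12,-33,8],[0,0,0],0],[[10,-33,8],[0,0,0],0],[[10,-33,8],[0,0,0],0],[[0,-33,8],[0,0,0],0],[[0,-33,0],[0,0,0],0],[[0,0,0],[0,0,0],0]]'
python3 - <<'E'
from h import *
s=sense(); c=cam('wrist',s); im=capture('wrist'); save('w1',im); np.save('w1.npy',np.r_[s['position'],s['orientation']])
ct,cs=cam('top'),cam('side')
print('q',np.round(s['q'],2),'cam',-c[1].T@c[2])
for o in('drawer','wedge','station','packer'):
    for d in outline_of('wrist',o)[:2]:
        r=d['region'].astype(np.uint8); k=max(cv2.findContours(r,0,2)[0],key=cv2.contourArea)
        b=cv2.boxPoints(cv2.minAreaRect(k)); print(o,round(d['confidence'],2),np.round(d['at']),b.round().tolist(),[np.round(onplane(c,p,0.02)[:2],3).tolist() for p in b])
E
```

```text
clock: 2.17
position: [0.4145, -0.0713, 0.3923]
orientation: [0.185, 0.983, -0.001, 0.0]
contact_force: [1.1, -0.8, -0.1]
width: -0.003
grip_force: 0.0
q [-0.25 -0.3   1.33 -0.    2.11 -1.45] cam [ 0.35269705 -0.04800702  0.51763228]
drawer 0.75 [392. 249.] [[335.0, 233.0], [406.0, 202.0], [443.0, 289.0], [372.0, 320.0]] [[0.544, -0.102], [0.536, 0.029], [0.719, 0.043], [0.733, -0.099]]
wedge 0.94 [172.  86.] [[117.0, 87.0], [209.0, 51.0], [221.0, 82.0], [129.0, 118.0]] [[0.199, -0.329], [0.205, -0.175], [0.251, -0.177], [0.247, -0.335]]
wedge 0.69 [361. 144.] [[342.0, 96.0], [368.0, 93.0], [378.0, 194.0], [351.0, 197.0]] [[0.337, -0.012], [0.348, 0.027], [0.506, -0.011], [0.494, -0.053]]
station 0.83 [501. 206.] [[223.0, 227.0], [593.0, 106.0], [635.0, 235.0], [265.0, 356.0]] [[0.464, -0.279], [0.492, 0.346], [0.737, 0.382], [0.737, -0.322]]
packer 0.68 [229. 180.] [[201.0, 156.0], [227.0, 145.0], [255.0, 206.0], [229.0, 218.0]] [[0.341, -0.258], [0.339, -0.21], [0.45, -0.211], [0.453, -0.262]]
```

View pics/w1.png

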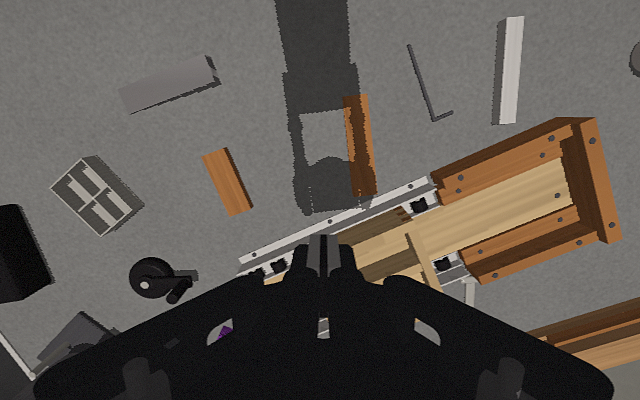

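The wrist view shows the brown wedge lying apart from everything, with its corners at about (343,96), (368,93), (378,194) and (351,197). The near guide angle runs from (240,262) to (435,180), and the bay stop is at (610,180). The gripper hides the drawer's tail. Next I fit the station frame from several points.

```bash
python3 - <<'E'
from h import *
w=np.load('w1.npy'); cw=cam('wrist',dict(position=w[:3],orientation=w[3:])); ct=cam('top')
C=lambda u,v:(205+u/2,120+v/2)
f=lambda n,c,uv,z:print(n,np.round(onplane(c,uv,z)*1000))
f('top stop corner far',ct,C(22,45),.075); f('top stop corner near',ct,C(29,178),.075)
f('top guide near end',ct,C(414,150),.042); f('top guide far end',ct,C(404,30),.042)
f('top guide near start',ct,C(181,167),.042)
f('top deck end far',ct,C(406,62),.02); f('top deck end near',ct,C(412,115),.02)
f('wr guide a',cw,(240,262),.042); f('wr guide b',cw,(432,178),.042)
f('wr stop near',cw,(596,119),.075); f('wr stop far',cw,(618,239),.075)
for n,uv in zip('abcd',[(211,35),(332,26),(341,135),(219,147)]): f('drawer top '+n,ct,C(*uv),.108)
for n,uv in zip('abcd',[(240,172),(263,176),(240,276),(217,272)]): f('wedge T '+n,ct,C(*uv),.016)
for n,uv in zip('abcd',[(343,96),(368,93),(378,194),(351,197)]): f('wedge W '+n,cw,uv,.016)
f('dr wrist lead top',cw,(408,233),.108)
E
python3 - <<'E'
import cv2
a=cv2.imread('pics/top0.png')[125:215,210:418]; b=cv2.imread('pics/w1.png')[85:205,330:390]
a=cv2.resize(a,None,fx=3.8,fy=3.8,interpolation=cv2.INTER_CUBIC); b=cv2.resize(b,None,fx=2,fy=2,interpolation=cv2.INTER_CUBIC)
c=cv2.copyMakeBorder(cv2.rotate(b,cv2.ROTATE_90_CLOCKWISE),0,0,0,a.shape[1]-b.shape[0],cv2.BORDER_CONSTANT); cv2.imwrite('pics/crop1.png',cv2.vconcat([a,c])); print(a.shape,c.shape)
E
```

```text
top stop corner far [690. 311.  75.]
top stop corner near [486. 296.  75.]
top guide near end [ 521. -280.   42.]
top guide far end [ 711. -275.   42.]
top guide near start [503.  74.  42.]
top deck end far [ 666. -281.   20.]
top deck end near [ 580. -285.   20.]
wr guide a [ 527. -270.   42.]
wr guide b [505.  76.  42.]
wr stop near [496. 303.  75.]
wr stop far [692. 309.  75.]
drawer top a [688.  24. 108.]
drawer top b [ 698. -154.  108.]
drawer top c [ 534. -160.  108.]
drawer top d [521.  15. 108.]
wedge T a [497. -15.  16.]
wedge T b [490. -51.  16.]
wedge T c [338. -12.  16.]
wedge T d [345.  23.  16.]
wedge W a [337. -10.  16.]
wedge W b [347.  27.  16.]
wedge W c [506. -10.  16.]
wedge W d [495. -54.  16.]
dr wrist lead top [548.   5. 108.]
(342, 790, 3) (120, 790, 3)
```

View pics/crop1.png

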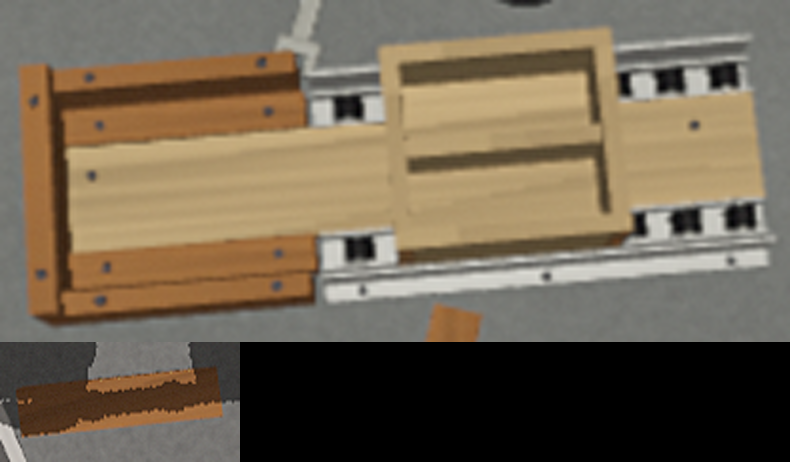

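The enlarged crop shows the station at a yaw of about 3.3° and the drawer's tail face at about world (616,-157) mm. The stop's outer corners are at crop pixels (22,65) and (35,318), and the deck end is at (757,92)–(763,195). The wedge's far (+x) end measures wider when projected at a common height and is taller in the side view, so the butt is at +x and the thin end at −x. Now I go behind the drawer.

```bash

python3 -m pendant '[[[20,-14,-19],[0,0,-0.114],0],[[20,-14,-19],[0,0,-0.114],0],[[20,-14,-19],[0,0,-0.114],0],[[20,-14,-19],[0,0,-0.114],0],[[20,-14,-19],[0,0,-0.114],0],[[20,-14,-19],[0,0,-0.114],0],[[20,-14,-19],[0,0,-0.114],0],[[20,-14,-19],[0,0,-0.114],0],[[20,-14,-19],[0,0,-0.114],0],[[20,-14,-19],[0,0,-0.114],0]]'
python3 -m pendant '[[[0,0,-20],[0.075,0.004,0],0],[[0,0,-20],[0.075,0.004,0],0],[[0,0,-20],[0,0,0],0],[[0,0,-20],[0,0,0],0],[[0,0,-18],[0,0,0],0],[[0,0,-15],[0,0,0],0],[[0,0,-10],[0,0,0],0],[[0,0,-6],[0,0,0],0],[[0,0,0],[0,0,0],0],[[0,0,0],[0,0,0],0]]'
python3 - <<'E'
from h import *
s=sense(); print(np.round(s['q'],2), Ro.from_quat(s['orientation']).as_matrix().round(3))
im=capture('side'); save('side1',im[130:330,220:520].repeat(2,0).repeat(2,1))
E
```

```text
clock: 3.25
position: [0.616, -0.2052, 0.2013]
orientation: [0.685, 0.729, 0.0, -0.0]
contact_force: [-0.5, -0.1, 0.9]
width: -0.0
grip_force: 0.0
clock: 4.08
position: [0.615, -0.2061, 0.0739]
orientation: [0.681, 0.728, 0.052, -0.054]
contact_force: [-0.4, 0.1, 1.5]
width: -0.002
grip_force: 0.0
[-0.44  0.31  1.3   0.13  1.6  -0.51] [[-0.065  0.998 -0.008]
 [ 0.987  0.066  0.149]
 [ 0.149  0.002 -0.989]]
```

View pics/side1.png

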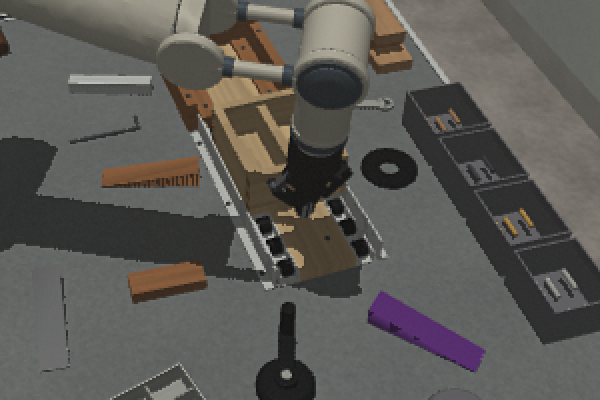

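The side picture shows the closed fingers just behind the drawer's tail, centred on the deck. Pushing along the lane.

```bash

python3 -m pendant '[[[-1,16,0],[0,0,0],0],[[-1,16,0],[0,0,0],0],[[-1,16,-1],[0,0,0],0],[[-1,16,-1],[0,0,0],0],[[-1,16,-1],[0,0,0],0],[[-1,16,0],[0,0,0],0],[[-1,16,0],[0,0,0],0],[[-1,16,0],[0,0,0],0],[[-1,16,0],[0,0,0],0],[[0,16,0],[0,0,0],0]]'
python3 -m pendant '[[[-1,16,0],[0,0,0],0],[[-1,16,0],[0,0,0],0],[[-1,16,0],[0,0,0],0],[[-1,16,0],[0,0,0],0],[[-1,14,0],[0,0,0],0],[[-1,12,0],[0,0,0],0],[[0,10,0],[0,0,0],0],[[0,8,0],[0,0,0],0],[[0,5,0],[0,0,0],0],[[0,0,0],[0,0,0],0]]'
```

```text
clock: 4.97
position: [0.6052, -0.045, 0.0702]
orientation: [0.682, 0.728, 0.052, -0.054]
contact_force: [0.1, -1.5, 1.2]
width: 0.001
grip_force: 0.6
clock: 5.8
position: [0.5994, 0.0676, 0.0701]
orientation: [0.681, 0.728, 0.052, -0.055]
contact_force: [0.9, 0.5, 1.1]
width: -0.0
grip_force: 0.1
```

```bash

python3 -m pendant '[[[0,3,0],[0,0,0],0],[[0,3,0],[0,0,0],0],[[0,3,0],[0,0,0],0],[[-1,3,0],[0,0,0],0],[[0,2,0],[0,0,0],0],[[0,2,0],[0,0,0],0],[[0,2,0],[0,0,0],0],[[0,2,0],[0,0,0],0],[[0,1,0],[0,0,0],0],[[0,0,0],[0,0,0],0]]'
python3 - <<'E'
from h import *
im=capture('top'); save('top1',im[100:250,200:440].repeat(3,0).repeat(3,1))
E
```

```text
clock: 6.63
position: [0.5988, 0.0864, 0.0702]
orientation: [0.682, 0.727, 0.052, -0.054]
contact_force: [0.6, -4.7, -1.5]
width: 0.003
grip_force: 2.3
```

View pics/top1.png

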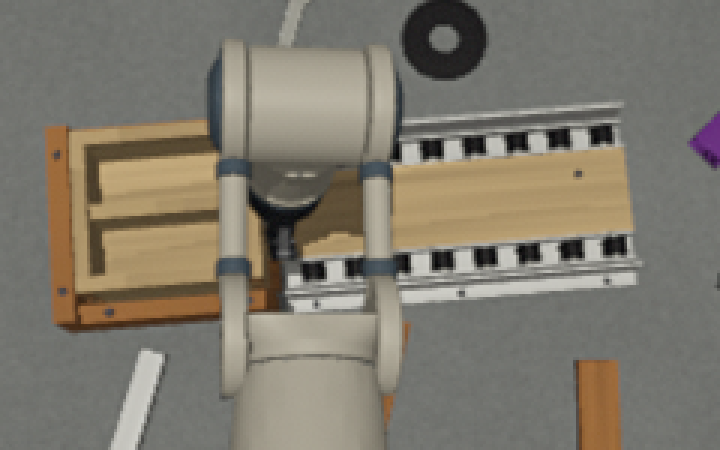

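The box is deep in the bay, with its leading edge at about (70,200) against the stop at about (60,200). The contact force is only the 5 N of sliding, so I keep creeping until the force jumps.

```bash

python3 -m pendant '[[[0,1,0],[0,0,0],0],[[0,1,0],[0,0,0],0],[[0,1,0],[0,0,0],0],[[0,1,0],[0,0,0],0],[[0,1,0],[0,0,0],0],[[0,0,0],[0,0,0],0],[[0,0,0],[0,0,0],0],[[0,0,0],[0,0,0],0],[[0,0,0],[0,0,0],0],[[0,0,0],[0,0,0],0]]'
```

```text
clock: 7.52
position: [0.5985, 0.0913, 0.0702]
orientation: [0.682, 0.727, 0.051, -0.054]
contact_force: [-1.4, -6.3, 0.4]
width: -0.005
grip_force: 3.0
```

```bash

python3 -m pendant '[[[0,1,0],[0,0,0],0],[[0,1,0],[0,0,0],0],[[0,1,0],[0,0,0],0],[[0,1,0],[0,0,0],0],[[0,0,0],[0,0,0],0],[[0,0,0],[0,0,0],0],[[0,0,0],[0,0,0],0],[[0,0,0],[0,0,0],0],[[0,0,0],[0,0,0],0],[[0,0,0],[0,0,0],0]]'
```

```text
clock: 8.35
position: [0.5983, 0.095, 0.0702]
orientation: [0.682, 0.727, 0.051, -0.054]
contact_force: [-2.5, -7.7, -0.6]
width: -0.002
grip_force: 3.4
```

```bash

python3 -m pendant '[[[0,1,0],[0,0,0],0],[[0,1,0],[0,0,0],0],[[0,1,0],[0,0,0],0],[[0,1,0],[0,0,0],0],[[0,1,0],[0,0,0],0],[[0,0,0],[0,0,0],0],[[0,0,0],[0,0,0],0],[[0,0,0],[0,0,0],0],[[0,0,0],[0,0,0],0],[[0,0,0],[0,0,0],0]]'
python3 - <<'E'
from h import *
for n in('top','side'):
    im=capture(n); save('t2_'+n,im)
E
python3 - <<'E'
import cv2
a=cv2.imread('pics/t2_top.png')[135:215,208:308]; b=cv2.imread('pics/t2_side.png')[125:225,290:400]
a=cv2.resize(a,(500,400),interpolation=cv2.INTER_CUBIC); b=cv2.resize(b,(300,273),interpolation=cv2.INTER_CUBIC)
b=cv2.copyMakeBorder(b,0,127,0,0,cv2.BORDER_CONSTANT)
cv2.imwrite('pics/crop2.png',cv2.hconcat([a,b]))
E
```

```text
clock: 9.18
position: [0.5983, 0.0964, 0.0702]
orientation: [0.683, 0.727, 0.049, -0.052]
contact_force: [-4.8, -18.7, 1.5]
width: -0.001
grip_force: 9.1
```

View pics/crop2.png

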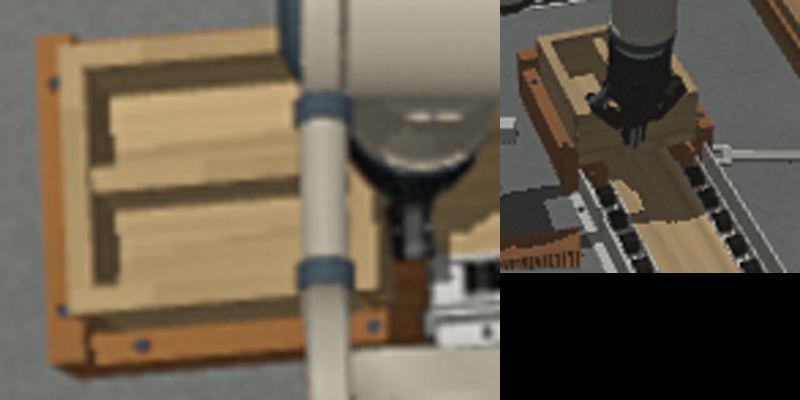

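The box is home: the force jumped to 19 N with the motion stalled, and the crop shows no gap at the stop (about x = 60 px). I back off and go to the wedge, untilting and turning on the way.

```bash

python3 -m pendant '[[[1,-25,0],[0,0,0],0],[[1,-25,10],[0,0,0],0],[[0,-10,30],[-0.075,-0.004,0],0],[[0,0,35],[-0.075,-0.004,0],0],[[-20,0,30],[0,0,0.12],0],[[-20,-5,0],[0,0,0.12],0],[[-20,-5,0],[0,0,0.12],0],[[-20,-5,0],[0,0,0.12],0],[[-20,-5,0],[0,0,0.12],0],[[-20,-5,0],[0,0,0.12],0]]'
python3 -m pendant '[[[1,-7,16],[0,0,0.09],0],[[1,-7,16],[0,0,0.09],0],[[1,-7,16],[0,0,0.09],0],[[1,-7,16],[0,0,0.09],0],[[1,-7,16],[0,0,0.09],0],[[1,-7,16],[0,0,0.09],0],[[0,0,0],[0,0,0],0],[[0,0,0],[0,0,0],0],[[0,0,0],[0,0,0],0],[[0,0,0],[0,0,0],0]]'
python3 - <<'E'
from h import *
s=sense(); c=cam('wrist',s); im=capture('wrist'); save('w2',im); np.save('w2.npy',np.r_[s['position'],s['orientation']])
R=Ro.from_quat(s['orientation']).as_matrix(); print('tool y deg',np.degrees(np.arctan2(R[1,1],R[0,1])),R[:,2].round(3),s['q'].round(2))
for d in outline_of('wrist','wedge')[:3]:
    r=d['region'].astype(np.uint8); k=max(cv2.findContours(r,0,2)[0],key=cv2.contourArea)
    q=cv2.approxPolyDP(k,6,True)[:,0]; print(round(d['confidence'],2),np.round(d['at']),q.tolist(),cv2.boxPoints(cv2.minAreaRect(k)).round().tolist())
ct=cam('top'); w=np.load('w1.npy'); cw=cam('wrist',dict(position=w[:3],orientation=w[3:]))
C=lambda u,v:(205+u/2,120+v/2)
print('thin',tri(ct,C(228.5,274),cw,(355.5,94.5)),'butt',tri(ct,C(251.5,174),cw,(364.5,195.5)))
E
```

```text
clock: 10.12
position: [0.4799, 0.017, 0.1758]
orientation: [0.38, 0.925, 0.001, 0.0]
contact_force: [-0.1, 0.1, 0.4]
width: 0.005
grip_force: 0.0
clock: 10.95
position: [0.4863, -0.0251, 0.2698]
orientation: [0.123, 0.992, 0.0, -0.001]
contact_force: [0.4, 0.6, 0.2]
width: 0.001
grip_force: 0.0
tool y deg 75.85195888963753 [-0.002  0.001 -1.   ] [-0.12 -0.21  1.48  0.    1.87 -1.45]
0.8 [42.  8.] [[0, 18], [12, 26], [131, 0], [0, 0]] [[-0.0, 0.0], [131.0, 0.0], [131.0, 26.0], [0.0, 26.0]]
0.58 [321. 110.] [[338, 43], [304, 45], [307, 181], [338, 179]] [[304.0, 181.0], [304.0, 42.0], [339.0, 42.0], [339.0, 181.0]]
0.27 [374. 224.] [[639, 108], [574, 111], [414, 161], [416, 181], [403, 166], [161, 241], [138, 268], [157, 268], [173, 307], [244, 274], [281, 281], [298, 244], [334, 233], [353, 249], [366, 280], [382, 284], [403, 274], [437, 289], [434, 273], [444, 293], [469, 304], [436, 184], [595, 134], [639, 136]] [[132.0, 250.0], [634.0, 91.0], [680.0, 237.0], [179.0, 396.0]]
thin [0.34179607 0.00542844 0.04171173] butt [ 0.48795006 -0.03256362  0.05714176]
```

View pics/w2.png

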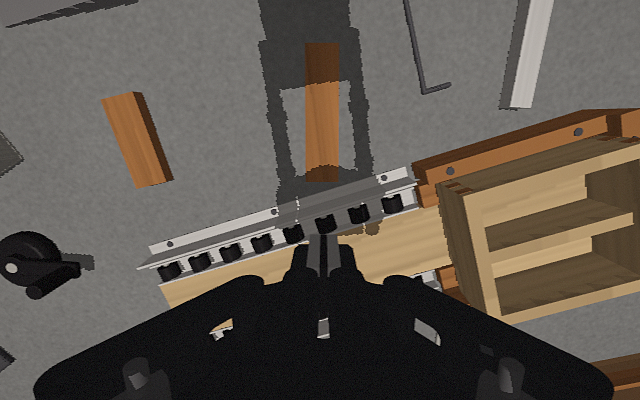

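The wrist view (w2) shows the wedge with corners (304,45), (338,43), (338,179) and (307,181), and the drawer in the bay at right. I check which end is thick, using the 40 mm width and triangulation between the two wrist positions.

```bash
python3 - <<'E'
from h import *
L=lambda f:(lambda w:cam('wrist',dict(position=w[:3],orientation=w[3:])))(np.load(f))
c1,c2=L('w1.npy'),L('w2.npy')
im=cv2.imread('pics/w2.png'); im1=cv2.imread('pics/w1.png')
print('cam2',-c2[1].T@c2[2])
P2=dict(thL=(304,44.5),thR=(338.5,42.5),buR=(338.5,179),buL=(306.5,181))
P1=dict(thL=(343.5,96),thR=(368,93),buR=(377.5,194),buL=(351.5,197))
for c,P in((c1,P1),(c2,P2)):
  for z in(.003,.016,.03):
    X={k:onplane(c,v,z) for k,v in P.items()}
    print(z,'w thin',np.linalg.norm(X['thL']-X['thR']).round(4),'w butt',np.linalg.norm(X['buL']-X['buR']).round(4),'len',np.linalg.norm(X['thL']+X['thR']-X['buL']-X['buR']).round(4)/2, ((X['thL']+X['thR'])/2).round(3),((X['buL']+X['buR'])/2).round(3))
for k in P1: print(k,tri(c1,P1[k],c2,P2[k]).round(4))
ct,cs=cam('top'),cam('side')
# side view: vertical extent at each end
for e,X in(('-x end',(.341,.007)),('+x end',(.497,-.033))):
  print(e,[proj(cs,(*X,z)).round(1).tolist() for z in(0,.003,.03)])
g=cv2.imread('pics/side0.png')
for col in range(272,322,4): print(col,[tuple(map(int,g[r,col])) for r in range(0)] , np.where(((g[195:235,col,2].astype(int)-g[195:235,col,0])>25))[0][[0,-1]]+195)
b=g[200:232,265:327]; d=im[35:190,290:355]
b=cv2.resize(b,None,fx=8,fy=8,interpolation=cv2.INTER_CUBIC); d=cv2.resize(d,None,fx=3,fy=3)
d=cv2.convertScaleAbs(d,alpha=1.8); b=cv2.copyMakeBorder(b,0,d.shape[0]-b.shape[0],0,0,cv2.BORDER_CONSTANT)
cv2.imwrite('pics/crop3.png',cv2.hconcat([b,d]))
E
```

```text
cam2 [ 0.42212479 -0.01013344  0.39537615]
0.003 w thin 0.0391 w butt 0.0452 len 0.16745 [0.342 0.01  0.003] [ 0.504 -0.032  0.003]
0.016 w thin 0.0382 w butt 0.0441 len 0.16325 [0.342 0.009 0.016] [ 0.5   -0.032  0.016]
0.03 w thin 0.0371 w butt 0.0429 len 0.1587 [0.343 0.007 0.03 ] [ 0.496 -0.032  0.03 ]
0.003 w thin 0.0403 w butt 0.0418 len 0.1623 [0.343 0.008 0.003] [ 0.501 -0.031  0.003]
0.016 w thin 0.039 w butt 0.0405 len 0.15695 [0.345 0.007 0.016] [ 0.498 -0.03   0.016]
0.03 w thin 0.0375 w butt 0.039 len 0.15115 [0.348 0.006 0.03 ] [ 0.495 -0.029  0.03 ]
thL [ 0.3378 -0.0103  0.0009]
thR [0.3473 0.0279 0.0069]
buR [ 0.4975 -0.0114  0.0404]
buL [ 0.4982 -0.0526  0.0007]
-x end [[270.1, 219.5], [270.0, 218.8], [269.3, 212.8]]
+x end [[318.9, 219.0], [318.9, 218.3], [318.8, 212.4]]
272 [] [214 222]
276 [] [214 222]
280 [] [213 221]
284 [] [213 221]
288 [] [212 222]
292 [] [212 221]
296 [] [211 222]
300 [] [211 222]
304 [] [210 221]
308 [] [209 221]
312 [] [209 222]
316 [] [208 222]Traceback (most recent call last):
  File "<stdin>", line 18, in <module>
IndexError: index 0 is out of bounds for axis 0 with size 0
```

The brown pixels' height in the side view grows from 8 px at the −x end to 14 px at the +x end, which agrees with 3 to 30 mm. So the butt is at +x, the thin end is at (342,9) mm and the butt at (496,-31), 158 mm apart as it should be. I grasp 45 mm behind the centre, at (463,-22).

```bash

python3 -m pendant '[[[-3,0,-25],[0,0,0],85],[[-3,0,-25],[0,0,0],85],[[-3,0,-25],[0,0,0],85],[[-3,0,-25],[0,0,0],85],[[-3,1,-25],[0,0,0],85],[[-3,1,-25],[0,0,0],85],[[-3,1,-25],[0,0,0],85],[[-2,0,-15],[0,0,0],85],[[0,0,0],[0,0,0],85],[[0,0,0],[0,0,0],85]]'
```

```text
clock: 11.88
position: [0.4628, -0.0223, 0.0803]
orientation: [0.123, 0.992, 0.0, -0.001]
contact_force: [0.2, 0.2, 1.3]
width: 0.998
grip_force: 0.0
```

```bash

python3 -m pendant '[[[0,0,-20],[0,0,0],85],[[0,0,-20],[0,0,0],85],[[0,0,-15],[0,0,0],85],[[0,0,-4],[0,0,0],85],[[0,0,0],[0,0,0],85],[[0,0,0],[0,0,0],20],[[0,0,0],[0,0,0],20],[[0,0,0],[0,0,0],20],[[0,0,0],[0,0,0],20],[[0,0,0],[0,0,0],20]]'
```

```text
clock: 12.72
position: [0.4646, -0.0228, 0.0238]
orientation: [0.123, 0.992, 0.0, 0.001]
contact_force: [-0.9, 0.1, 5.7]
width: 0.456
grip_force: 63.1
```

Gripped: the opening is 39 mm and the grip force 63 N. I lift, turn the thin end to +y and bring it over the deck behind the drawer.

```bash

python3 -m pendant '[[[0,0,34],[0,0,0],20],[[0,0,34],[0,0,0],20],[[0,0,34],[0,0,-0.115],20],[[15,-4,34],[0,0,-0.115],20],[[15,-4,0],[0,0,-0.115],20],[[15,-4,0],[0,0,-0.115],20],[[15,-4,0],[0,0,-0.115],20],[[15,-4,0],[0,0,-0.115],20],[[15,-4,0],[0,0,-0.115],20],[[15,-4,0],[0,0,-0.115],20]]'
python3 -m pendant '[[[13,-3,0],[0,0,-0.115],20],[[13,-3,0],[0,0,-0.115],20],[[13,-3,0],[0,0,-0.115],20],[[0,0,-20],[0,0,0],20],[[0,0,-20],[0,0,0],20],[[0,0,-20],[0,0,0],20],[[0,0,-20],[0,0,0],20],[[0,0,-10],[0,0,0],20],[[0,0,0],[0,0,0],20],[[0,0,0],[0,0,0],20]]'
python3 - <<'E'
from h import *
s=sense(); R=Ro.from_quat(s['orientation']).as_matrix(); print('tool y deg',np.degrees(np.arctan2(R[1,1],R[0,1])),s['q'].round(2))
for n in('top','side'):
    im=capture(n); save('t3_'+n,im)
    for d in outline_of(n,'wedge')[:4]: print(n,np.round(d['at']),round(d['confidence'],2))
a=cv2.imread('pics/t3_top.png')[120:220,205:420]; b=cv2.imread('pics/t3_side.png')[120:250,280:420]
a=cv2.resize(a,(430,200),interpolation=cv2.INTER_CUBIC);b=cv2.resize(b,(560,520),interpolation=cv2.INTER_CUBIC)
cv2.imwrite('pics/crop4.png',b)
E
```

```text
clock: 13.55
position: [0.5692, -0.0509, 0.1581]
orientation: [0.553, 0.833, -0.0, -0.0]
contact_force: [0.2, -0.1, -0.5]
width: 0.452
grip_force: 62.2
clock: 14.38
position: [0.6074, -0.0597, 0.0681]
orientation: [0.686, 0.728, -0.0, -0.0]
contact_force: [-0.3, -0.8, -0.3]
width: 0.452
grip_force: 62.4
tool y deg 3.438553785490125 [-0.15  0.16  1.48 -0.    1.51 -0.21]
top [452. 134.] 0.93
top [322. 170.] 0.69
top [411. 296.] 0.64
side [244. 289.] 0.86
side [428. 293.] 0.62
side [357. 206.] 0.51
```

View pics/crop4.png

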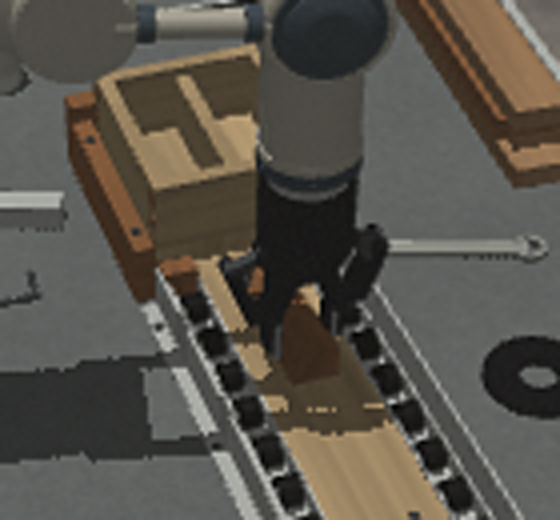

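The crop shows the wedge held with its butt towards the camera at (300,360), centred on the deck between the wheels, with the thin end pointing at the box. I lower it to the deck.

```bash

python3 -m pendant '[[[0,0,-10],[0,0,0],20],[[0,0,-8],[0,0,0],20],[[0,0,-4],[0,0,0],20],[[0,0,-1],[0,0,0],20],[[0,0,-1],[0,0,0],20],[[0,0,0],[0,0,0],20],[[0,0,0],[0,0,0],20],[[0,0,0],[0,0,0],20],[[0,0,0],[0,0,0],20],[[0,0,0],[0,0,0],20]]'
```

```text
clock: 15.42
position: [0.6076, -0.0597, 0.0443]
orientation: [0.686, 0.728, -0.0, 0.0]
contact_force: [0.3, -0.2, -0.5]
width: 0.451
grip_force: 62.3
```

```bash

python3 -m pendant '[[[0,0,-1],[0,0,0],20],[[0,0,-0.5],[0,0,0],20],[[0,0,0],[0,0,0],20],[[0,0,0],[0,0,0],20],[[0,0,0],[0,0,0],20],[[0,0,0],[0,0,0],20],[[0,0,0],[0,0,0],20],[[0,0,0],[0,0,0],20],[[0,0,0],[0,0,0],20],[[0,0,0],[0,0,0],20]]'
```

```text
clock: 16.25
position: [0.6078, -0.0597, 0.0439]
orientation: [0.686, 0.728, 0.0, 0.0]
contact_force: [-3.2, 0.2, 5.3]
width: 0.456
grip_force: 63.1
```

The wedge is on the deck (5 N up). I push it in to just short of the expected contact.

```bash

python3 -m pendant '[[[0,6,0],[0,0,0],20],[[0,6,0],[0,0,0],20],[[-1,6,0],[0,0,0],20],[[0,6,0],[0,0,0],20],[[0,6,0],[0,0,0],20],[[-1,6,0],[0,0,0],20],[[0,6,0],[0,0,0],20],[[0,6,0],[0,0,0],20],[[-1,6,0],[0,0,0],20],[[0,0,0],[0,0,0],20]]'
python3 -m pendant '[[[0,2,0],[0,0,0],20],[[0,2,0],[0,0,0],20],[[0,0,0],[0,0,0],20],[[0,0,0],[0,0,0],20],[[0,0,0],[0,0,0],20],[[0,0,0],[0,0,0],20],[[0,0,0],[0,0,0],20],[[0,0,0],[0,0,0],20],[[0,0,0],[0,0,0],20],[[0,0,0],[0,0,0],20]]'
```

```text
clock: 17.08
position: [0.6053, -0.0044, 0.0439]
orientation: [0.685, 0.728, 0.001, 0.001]
contact_force: [-0.1, -0.4, 5.9]
width: 0.45
grip_force: 63.1
clock: 17.92
position: [0.6053, -0.0014, 0.0439]
orientation: [0.686, 0.728, 0.001, 0.001]
contact_force: [-0.3, -1.6, 5.9]
width: 0.454
grip_force: 63.1
```

```bash

for i in 1; do python3 -m pendant '[[[0,1,0],[0,0,0],20],[[0,1,0],[0,0,0],20],[[0,1,0],[0,0,0],20],[[0,0,0],[0,0,0],20],[[0,0,0],[0,0,0],20],[[0,0,0],[0,0,0],20],[[0,0,0],[0,0,0],20],[[0,0,0],[0,0,0],20],[[0,0,0],[0,0,0],20],[[0,0,0],[0,0,0],20]]'; done
python3 -m pendant '[[[0,1,0],[0,0,0],20],[[0,1,0],[0,0,0],20],[[0,1,0],[0,0,0],20],[[0,0,0],[0,0,0],20],[[0,0,0],[0,0,0],20],[[0,0,0],[0,0,0],20],[[0,0,0],[0,0,0],20],[[0,0,0],[0,0,0],20],[[0,0,0],[0,0,0],20],[[0,0,0],[0,0,0],20]]'
python3 -m pendant '[[[0,1,0],[0,0,0],20],[[0,1,0],[0,0,0],20],[[0,1,0],[0,0,0],20],[[0,0,0],[0,0,0],20],[[0,0,0],[0,0,0],20],[[0,0,0],[0,0,0],20],[[0,0,0],[0,0,0],20],[[0,0,0],[0,0,0],20],[[0,0,0],[0,0,0],20],[[0,0,0],[0,0,0],20]]'
```

```text
clock: 18.75
position: [0.6054, 0.0013, 0.0439]
orientation: [0.686, 0.728, 0.0, 0.001]
contact_force: [-0.2, -1.5, 6.5]
width: 0.449
grip_force: 63.1
clock: 19.58
position: [0.6053, 0.0043, 0.0438]
orientation: [0.686, 0.728, 0.0, 0.001]
contact_force: [-0.7, -2.7, 5.4]
width: 0.452
grip_force: 63.1
clock: 20.42
position: [0.6053, 0.0066, 0.0439]
orientation: [0.686, 0.728, 0.0, 0.001]
contact_force: [0.3, -4.7, 4.9]
width: 0.451
grip_force: 63.1
```

Contact with the box edge is at TCP y ≈ 4 mm, against the 6 mm predicted, so the target is about 28 mm.

```bash

python3 -m pendant '[[[0,1,0],[0,0,0],20],[[0,1,0],[0,0,0],20],[[0,1,0],[0,0,0],20],[[0,1,0],[0,0,0],20],[[0,1,0],[0,0,0],20],[[0,1,0],[0,0,0],20],[[0,0,0],[0,0,0],20],[[0,0,0],[0,0,0],20],[[0,0,0],[0,0,0],20],[[0,0,0],[0,0,0],20]]'
python3 -m pendant '[[[0,1,0],[0,0,0],20],[[-1,1,0],[0,0,0],20],[[0,1,0],[0,0,0],20],[[0,1,0],[0,0,0],20],[[0,1,0],[0,0,0],20],[[0,1,0],[0,0,0],20],[[0,0,0],[0,0,0],20],[[0,0,0],[0,0,0],20],[[0,0,0],[0,0,0],20],[[0,0,0],[0,0,0],20]]'
```

```text
clock: 21.25
position: [0.6054, 0.0104, 0.0439]
orientation: [0.686, 0.727, -0.001, 0.003]
contact_force: [-0.5, -10.8, 5.1]
width: 0.452
grip_force: 63.0
clock: 22.08
position: [0.6046, 0.0164, 0.0439]
orientation: [0.686, 0.727, -0.001, 0.003]
contact_force: [1.1, -12.0, 5.7]
width: 0.452
grip_force: 63.0
```

```bash

python3 -m pendant '[[[0,1,0],[0,0,0],20],[[0,1,0],[0,0,0],20],[[0,1,0],[0,0,0],20],[[0,1,0],[0,0,0],20],[[0,1,0],[0,0,0],20],[[0,1,0],[0,0,0],20],[[0,0,0],[0,0,0],20],[[0,0,0],[0,0,0],20],[[0,0,0],[0,0,0],20],[[0,0,0],[0,0,0],20]]'
python3 -m pendant '[[[0,1,0],[0,0,0],20],[[-1,1,0],[0,0,0],20],[[0,1,0],[0,0,0],20],[[0,1,0],[0,0,0],20],[[0,1,0],[0,0,0],20],[[0,1,0],[0,0,0],20],[[0,0,0],[0,0,0],20],[[0,0,0],[0,0,0],20],[[0,0,0],[0,0,0],20],[[0,0,0],[0,0,0],20]]'
python3 - <<'E'
from h import *
im=capture('wrist'); s=sense(); c=cam('wrist',s); save('w4',im); save('t4',capture('top'))
for d in outline_of('wrist','wedge')[:2]:
    k=max(cv2.findContours(d['region'].astype(np.uint8),0,2)[0],key=cv2.contourArea); print(round(d['confidence'],2),cv2.approxPolyDP(k,5,True)[:,0].tolist(),d['at'])
    b=[p for p in k[:,0]]; print([np.round(onplane(c,p,.05)[:2],3).tolist() for p in cv2.approxPolyDP(k,5,True)[:,0]])
ct=cam('top')
def top_tail(f):
    g=cv2.imread(f); return g
g=cv2.imread('pics/t2_top.png').astype(int); h=cv2.imread('pics/t4.png').astype(int)
# lead edge of box (top of lead wall) columns along rows, gradient change between the two pictures
for r in(160,170,190): print(r,g[r,214:230].sum(1).tolist(),h[r,214:230].sum(1).tolist())
E
```

```text
clock: 22.92
position: [0.6045, 0.0224, 0.0438]
orientation: [0.686, 0.727, -0.001, 0.003]
contact_force: [0.2, -12.1, 6.2]
width: 0.452
grip_force: 63.0
clock: 23.75
position: [0.6036, 0.0284, 0.0439]
orientation: [0.686, 0.727, -0.001, 0.003]
contact_force: [1.0, -11.9, 5.6]
width: 0.452
grip_force: 63.0
0.81 [[369, 83], [280, 85], [281, 333], [366, 332]] [324.8, 203.9]
[[0.616, 0.106], [0.583, 0.103], [0.586, -0.004], [0.625, -0.001]]
0.51 [[0, 0], [0, 49], [157, 83], [528, 82], [639, 63], [639, 0]] [328.8, 36.0]
[[0.488, 0.125], [0.484, 0.109], [0.539, 0.101], [0.674, 0.11], [0.712, 0.118], [0.705, 0.138]]
160 [336, 336, 329, 324, 323, 324, 393, 412, 412, 417, 396, 267, 182, 181, 171, 208] [336, 338, 329, 320, 319, 337, 395, 413, 414, 417, 349, 237, 185, 181, 182, 195]
170 [340, 345, 332, 316, 317, 320, 359, 405, 419, 422, 417, 315, 392, 450, 452, 447] [342, 344, 334, 321, 321, 322, 374, 411, 419, 422, 418, 294, 398, 454, 452, 448]
190 [333, 334, 340, 324, 311, 314, 309, 379, 424, 428, 432, 440, 326, 197, 172, 177] [331, 337, 335, 324, 312, 308, 314, 401, 429, 428, 432, 435, 298, 177, 177, 186]
```

```bash
python3 - <<'E'
from h import *
c=cam('wrist'); s=sense(); print('cam',(-c[1].T@c[2]).round(3))
for z in(.027,.029,.031,.033,.035):
    a,b=onplane(c,(280,84),z),onplane(c,(369,83.5),z); print(z,np.linalg.norm(a-b).round(4),((a+b)/2).round(4), 'TCP->edge',np.hypot(*((a+b)/2-s['position'])[:2]).round(4))
# subpixel wedge width just below the edge and gray profile of tail edge beside the wedge
g=cv2.imread('pics/w4.png').astype(int)
for r in(88,100): print(r,[(x,g[r,x].tolist()) for x in list(range(274,290,2))+list(range(360,378,2))])
for x in(200,325,450): print(x,[(r,g[r,x].tolist()) for r in range(68,104,3)])
E
```

```text
cam [0.6   0.094 0.169]
0.027 0.0387 [0.5997 0.1066 0.027 ] TCP->edge 0.0783
0.029 0.0382 [0.5997 0.1064 0.029 ] TCP->edge 0.0781
0.031 0.0376 [0.5997 0.1063 0.031 ] TCP->edge 0.0779
0.033 0.0371 [0.5997 0.1061 0.033 ] TCP->edge 0.0777
0.035 0.0365 [0.5997 0.1059 0.035 ] TCP->edge 0.0776
88 [(274, [154, 202, 231]), (276, [157, 207, 234]), (278, [107, 157, 200]), (280, [73, 125, 179]), (282, [77, 127, 182]), (284, [76, 125, 181]), (286, [74, 124, 179]), (288, [75, 124, 180]), (360, [83, 139, 195]), (362, [86, 137, 195]), (364, [79, 135, 192]), (366, [85, 135, 191]), (368, [83, 136, 191]), (370, [82, 134, 191]), (372, [119, 166, 204]), (374, [138, 186, 214]), (376, [142, 186, 216])]
100 [(274, [142, 186, 215]), (276, [147, 191, 219]), (278, [100, 148, 193]), (280, [73, 124, 179]), (282, [74, 124, 179]), (284, [76, 127, 182]), (286, [75, 124, 182]), (288, [74, 124, 180]), (360, [83, 136, 195]), (362, [83, 138, 194]), (364, [85, 140, 196]), (366, [82, 135, 192]), (368, [82, 135, 191]), (370, [75, 131, 189]), (372, [127, 176, 209]), (374, [140, 185, 215]), (376, [141, 186, 215])]
200 [(68, [67, 88, 107]), (71, [65, 88, 110]), (74, [63, 88, 107]), (77, [59, 84, 102]), (80, [69, 95, 114]), (83, [69, 92, 111]), (86, [36, 54, 85]), (89, [73, 120, 175]), (92, [70, 120, 174]), (95, [75, 121, 176]), (98, [71, 120, 174]), (101, [75, 123, 177])]
325 [(68, [68, 93, 111]), (71, [64, 90, 106]), (74, [66, 92, 111]), (77, [59, 80, 98]), (80, [68, 89, 108]), (83, [46, 69, 92]), (86, [72, 123, 180]), (89, [77, 127, 180]), (92, [79, 128, 182]), (95, [76, 126, 180]), (98, [78, 126, 181]), (101, [77, 127, 182])]
450 [(68, [70, 94, 112]), (71, [66, 90, 109]), (74, [64, 87, 106]), (77, [57, 80, 98]), (80, [68, 94, 113]), (83, [83, 141, 202]), (86, [85, 135, 191]), (89, [81, 133, 189]), (92, [79, 132, 188]), (95, [79, 133, 189]), (98, [80, 132, 188]), (101, [78, 131, 187])]
```

The measurements agree. The wedge is 40 mm wide between columns 278 and 372 at the box edge, so its top there is at about 31 mm, a lift of about 4 mm. The edge is 78 mm ahead of the TCP, which also gives about 4 mm, and the push force is a steady 12 N. The lateral offset is under 2 mm, and the box's leading edge is unchanged at the stop. Handing in.

```bash
python3 -c "
from workcell import *
print(job_done())"
```

```text
the job is handed in; nothing more can be done
None
```

I handed the job in at about 24 s on the robot's clock, but the hand-in returned no verdict: by my measurements the box is home against the stop, the wedge is still gripped and centred under its trailing end, lifting it about 4 mm, and I saw no contact with the other things on the bench.

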